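# Stack the sewing tins in a column at the end of the lantern shelf

## Robot

A 6-joint arm with a two-finger parallel gripper is mounted at the origin on the work surface. World frame = base frame: x ahead of the robot, y to its left, z up, the work surface at z = 0. Lengths are in m, angles in degrees, forces in N, time in s.
With the tool pointing down it reaches from about 0.325 to 1 m from the base axis. Payload 5.1 kg.
Tool frame: the origin (TCP) lies at the centre of the arm's flange, where the gripper is bolted on; the fingertips stand 173 mm ahead of it and the grasp point (between the pads) lies 155 mm ahead of it; z points along the fingers, y is the direction in which the jaws open and shut (so a half turn about z gives the same grasp; the last joint's range is limited). The gripper opens to 85 mm and grips with 20 to 120 N. Pads are 22 mm wide; open, the fingers measure 114 mm over their backs; the gripper's body (76 mm by 85 mm) begins 54 mm behind the grasp point. The pads swing forward as they close: fully open they stand 13 mm farther back than shut.
Start: joints at [-69.19, 7.093, 94.555, -0, 78.352, -4.733], TCP at [0.28, -0.586, 0.405] pointing down, gripper open.
Joint ranges: [-149.61, 149.61], [-58.7, 133.49], [1.44, 155.28], [-77.14, 257.14], [18.33, 153.61], [-166.67, 166.67]. Speed limits (degrees/s): [147.25, 147.25, 180, 180, 180, 180].

## Interface

Orientations are given as [roll, pitch, yaw] about the fixed x, y, z axes, in that order (R = Rz(yaw) Ry(pitch) Rx(roll)).
In Python, from cell import ctrl gives the robot as it stands. The module is installed in compiled form; this text tells all that it offers.
- The arm moves only by the shell command python3 -m inch 'ROWS'. ROWS is JSON, a list that holds one entry, the list of rows, each a list of 7 numbers: the opening, from -1 (shut) to 1 (fully open), then the shift along the world's x, y, z in cm, then the turn, a rotation vector about the world's x, y, z in rad. In form: [[[jaw, dx, dy, dz, rx, ry, rz], ...]]. A call has 1 to 12 rows; each row shifts and turns the commanded pose from where the row before left it; what a row does not reach is not made up. A row lasts 1/8 s, in which the tool goes at most 62.5 mm and 10.7 degrees, less where a joint would pass 70% of its speed; a pose out of reach is approached as far as the arm can. A call is refused whole if a number of a shift passes 6.25 or a number of a turn 0.188, either way. A call with a gripper value outside its range is refused whole. The fingers move at their own pace and stop on an object; the grip force is fixed at half the most. Time passes only in rows, so rows that do not move let the fingers close. It gives the time, the measured TCP pose, the force and the opening at its end, in the units of the state.
- ctrl.read_state(): the state, without advancing time (a new reading comes with each control period).
- ctrl.camera(name): name is "side" or "top" or "wrist"; returns (picture, depth): 420x560x3 uint8, red, green, blue; 420x560 float32, m along the optical axis (not along the pixel's ray), 0 where there is no reading.
- ctrl.camera_params(name): a dict with "fx", "fy", "cx", "cy" (pixels), "extrinsics" (4x4, takes a point from camera to world coordinates); the wrist camera has in their place "tool_from_camera" (4x4, takes a point from camera to tool coordinates, whose origin is the TCP and whose axes are the flange's). Camera axes: x right, y up, looking along -z (the intrinsics and any distortion apply to the point x, -y, -z); pixel columns grow to the right and rows downward; lengths in m; the calibration is good to about 2 mm. A picture is of the moment at which its call begins: read the wrist's pose just before it. camera_params takes no time and is no camera call.
- ctrl.sign_off(): hands the job in, once; it reports no verdict.
The state is a dict: "clock": time; "joint_positions": joint angles; "qd": joint speeds; "joint_torque": joint torques, N m; "position": TCP position; "ee_rot": TCP orientation; "wrist_force": force on the tool from outside, world axes, zero at the start; "ft_torque": the same for the moment, N m; "width": finger opening in m.
Only numpy, scipy, OpenCV 4.12 (cv2) and the standard library are available. Lean on these libraries where they do the work, as an engineer would, in place of code of your own. Each camera call takes 0.05 s, during which the arm holds its last target.

## Task

Build the column of sewing tins at the open end of the low lantern shelf: push the big blue tin until it sits flush against the shelf's end, then slide the red tin straight off the shelf onto it (slide it, do not lift it) until it is square and centred there. Then set the small yellow tin square and centred on the red one, long sides parallel, and last of all slide the orange tape roll up off its spindle without dragging or tipping the stand, and lay it flat on the middle of the yellow tin. Leave the lantern, bottle, plate and comb where they are.

Things in the scene. Friction and masses are not known exactly. Their poses are not given: they have to be found in the camera images.
- shelf_end (a point): Middle of the top edge of the end face of the low brown wooden lantern shelf, at the end where the column is to stand. The shelf is fixed, 180 deep (x) x 380 long (y) x 62 high; it stretches from this point towards -y of this frame (the robot's right). x runs along the end face, y points straight out of the end face (away from the shelf), z up. The end face is flat down to the trunk top.
- big_tin: Big closed blue tin with a steel lid, 160 (x) x 135 (y) x 60 high, mass about 0.75 kg, too wide to grip; origin at the centre of its underside, z up. Starts on the trunk top, off the shelf's end and a little askew. Its top is 2 mm lower than the shelf. Flush: one of its 160 mm faces lies against the shelf's end face.
- middle_tin: Closed red tin with yellow panels, 130 (x) x 105 (y) x 50 high, about 0.45 kg, too wide to grip; origin at the centre of its underside, z up. Starts standing on the shelf near the end, a little askew. Its place is centred on the big tin, x along the big tin's x.
- small_tin: Small closed yellow tin with a green panel and brass lid, 90 (x) x 58 (y) x 45 high, about 0.18 kg; origin at the centre of its underside, z up. Starts on the trunk top to the robot's left; gripped across its 58 mm width.
- roll: Orange roll of tape, a ring of outer diameter 54, bore 25, 26 high, 60 g; origin at the centre of its underside, z along its axis. Starts on the spindle, its underside 12 above the trunk top.
- spindle: Loose steel spindle stand: a round foot of diameter 72, 12 thick, with an upright post of diameter 18 whose top is 62 above the underside; about 0.5 kg; origin at the centre of the underside.
- lantern: Bystander: blue and white solar lantern, round, diameter 84, 125 high, standing on the far (robot's right) part of the shelf; origin at the centre of its underside.
- bottle: Bystander: green glass bottle with white twist cap, diameter 56, 140 high, standing beyond the shelf; origin at the centre of its underside.
- plate: Bystander: round steel plate, diameter 140, 16 high, lying on the trunk between robot and shelf; origin at the centre of its underside.
- comb: Bystander: yellow comb, 26 (x) x 150 (y) x 5 thick, lying flat beyond the column place; origin at the centre of its underside.
Mind the look-alikes: they are no part of the job. Of the things like the small_tin, leave any that is pink; of the rest the smaller one is meant. Of the things that look like the middle_tin, the larger one is meant.

How it is judged:
By the outcome, as a careful person would: the job done as asked, in the order asked, and still so for the second after the job is handed in, with the robot touching nothing.
It also fails if it takes over 72 s, if anything falls off the work surface, if the arm or the gripper's body presses on something with over 40 N, if the wrist force passes 120 N, or if a joint passes its speed limit or range.

## Working session

There is one attempt and no reset: what is moved stays moved. The work goes in short steps, Python scripts to look and compute and a shell command to move; the robot and the scene stay as the last step left them, time stands still between calls to the robot, and variables do not carry over. Pictures are saved under pics/ and viewed, and the job is handed in when it is done.

```bash
mkdir -p pics; ls; cat > h.py <<'E'
import numpy as np, cv2
from cell import ctrl
from scipy.spatial.transform import Rotation as R
def snap(name,tag):
    s=ctrl.read_state(); im,d=ctrl.camera(name); p=ctrl.camera_params(name)
    if name=='wrist':
        T=np.eye(4);T[:3,:3]=R.from_euler('xyz',s['ee_rot'],degrees=True).as_matrix();T[:3,3]=s['position'];E=T@np.array(p['tool_from_camera'])
    else: E=np.array(p['extrinsics'])
    cv2.imwrite(f'pics/{tag}.png',im[:,:,::-1]); np.savez(f'pics/{tag}.npz',im=im,d=d,E=E,k=[p['fx'],p['fy'],p['cx'],p['cy']])
    return im,d
def load(tag):
    z=np.load(f'pics/{tag}.npz'); im,d,E,k=z['im'],z['d'],z['E'],z['k']
    v,u=np.mgrid[:420,:560]
    P=np.stack([(u-k[2])/k[0]*d,-(v-k[3])/k[1]*d,-d],-1)
    W=P@E[:3,:3].T+E[:3,3]; W[d==0]=np.nan
    return im,W
def ray(tag,u,v,z):
    q=np.load(f'pics/{tag}.npz');E,k=q['E'],q['k']
    r=E[:3,:3]@np.array([(u-k[2])/k[0],-(v-k[3])/k[1],-1]);o=E[:3,3]
    return o+r*(z-o[2])/r[2]
def crop(tag,u0,v0,u1,v1,f,out):
    im=cv2.imread(f'pics/{tag}.png')[v0:v1,u0:u1]; cv2.imwrite(f'pics/{out}.png',cv2.resize(im,None,fx=f,fy=f,interpolation=cv2.INTER_CUBIC))
E
python3 - <<'E'
from h import *
s=ctrl.read_state();print(s)
for n in ('side','top'):
    snap(n,n+'0'); p=ctrl.camera_params(n);print(n,p)
print(ctrl.camera_params('wrist'))
E
```

```text
pics
{'clock': 0.0, 'joint_positions': array([-6.91897441e+01,  7.13245956e+00,  9.46349452e+01,  6.92490130e-04,
        7.83521660e+01, -4.73242853e+00]), 'qd': array([-0.05012238, -0.04694055,  0.00044359, -0.11100637, -0.02501534,
        0.06932556]), 'joint_torque': array([-3.63287072e-04, -4.23618329e+01, -3.65453231e+01, -2.99361827e-04,
        7.00215591e-03, -2.25531414e-05]), 'position': array([ 0.28015385, -0.58623997,  0.40345545]), 'ee_rot': array([-1.79880893e+02, -1.05405181e-02,  2.55425330e+01]), 'wrist_force': array([0.42772464, 0.71738918, 0.4796387 ]), 'ft_torque': array([-0.02954265,  0.02078098, -0.03215149]), 'width': 0.0856464133774016}
side {'fx': 433.9285413543747, 'fy': 433.9285413543747, 'cx': 277.11680362161457, 'cy': 207.8224013273224, 'extrinsics': array([[-0.7948462 ,  0.38213648, -0.47137165,  0.03975418],
       [-0.60644151, -0.52734822,  0.59509038,  0.66043797],
       [-0.02117126,  0.75886466,  0.65090415,  0.76119011],
       [ 0.        ,  0.        ,  0.        ,  1.        ]])}
top {'fx': 395.79217628666146, 'fy': 395.79217628666146, 'cx': 270.87961381544454, 'cy': 212.52364405304562, 'extrinsics': array([[ 0.01676238,  0.99631815, -0.08407833,  0.43598312],
       [-0.99985174,  0.01703418,  0.00251628,  0.01685238],
       [ 0.00393922,  0.08402368,  0.99645597,  1.11829943],
       [ 0.        ,  0.        ,  0.        ,  1.        ]])}
{'fx': 360.9711617431589, 'fy': 360.9711617431589, 'cx': 279.8946386705311, 'cy': 210.55910391048903, 'tool_from_camera': array([[-2.22280930e-04,  9.51519628e-01,  3.07587950e-01,
         7.92186213e-02],
       [ 9.99999639e-01, -4.07894250e-05,  8.48839455e-04,
         4.51892755e-04],
       [ 8.20233739e-04,  3.07588028e-01, -9.51519276e-01,
         3.10505407e-02],
       [ 0.00000000e+00,  0.00000000e+00,  0.00000000e+00,
         1.00000000e+00]])}
```

View pics/top0.png

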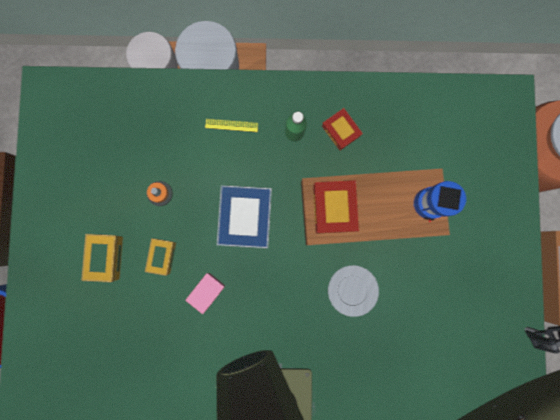

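View pics/side0.png

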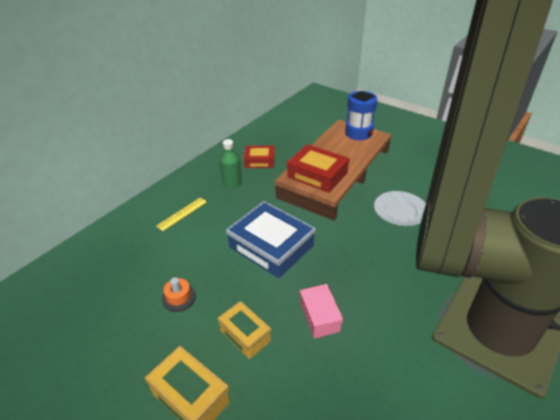

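The top view shows the blue tin at (244,216), the shelf end at u≈303, the red tin at (336,207), the smaller yellow tin at (159,257) with a bigger look-alike at (101,258), and the roll at (157,192). I'll measure these from the depth.

```bash
cat >> h.py <<'E'
def rect(tag,u0,v0,u1,v1,zlo,zhi,dump=False,colour=None):
    im,W=load(tag); m=np.zeros((420,560),bool); m[v0:v1,u0:u1]=True
    with np.errstate(all='ignore'): m&=(W[...,2]>zlo)&(W[...,2]<zhi)
    if colour is not None: m&=colour(im.astype(int))
    m8=m.astype(np.uint8); n,l,st,_=cv2.connectedComponentsWithStats(m8)
    if n<2: return None
    i=1+np.argmax(st[1:,4]); m=l==i
    P=W[m]; (c,sz,a)=cv2.minAreaRect((P[:,:2]*1000).astype(np.float32))
    return dict(c=np.round(c,1),size=np.round(sz,1),ang=round(a,2),z=np.round(np.percentile(P[:,2]*1000,[5,50,95]),1),n=len(P),mean=np.round(P[:,:2].mean(0)*1000,1))
E
python3 - <<'E'
from h import *
t='top0'
for nm,b in dict(big=(205,175,282,260,.05,.075),red=(310,172,362,240,.098,.13),shelf=(290,160,460,255,.05,.075),small=(140,230,180,285,.035,.06),larg=(75,225,125,290,.02,.09),roll=(140,175,175,210,.03,.045),foot=(140,175,180,212,.006,.018),post=(140,175,175,210,.05,.07),bot=(280,105,310,140,.1,.2),redS=(318,105,365,150,.02,.09),comb=(200,115,262,137,.003,.012),plate=(325,262,382,320,.006,.03),pink=(180,270,228,317,.02,.09),lant=(410,175,470,225,.11,.14),table=(50,330,150,400,-.02,.02)).items(): print(nm,rect(t,*b))
# shelf end corners (u,v)
for uv in ((303,178),(307,245)): print(uv,ray(t,*uv,.062))
crop(t,200,165,375,255,4,'c1');crop(t,75,170,235,315,4,'c2')
E
```

```text
big {'c': array([514.5,  87.6]), 'size': array([136. , 161.2]), 'ang': 87.52, 'z': array([57.9, 61. , 64.2]), 'n': 3028, 'mean': array([513.8,  87.4])}
red {'c': array([ 540.2, -151.7]), 'size': array([131. , 106.8]), 'ang': 3.6, 'z': array([109.8, 113. , 116.1]), 'n': 2139, 'mean': array([ 539.8, -150.9])}
shelf {'c': array([ 547.6, -264.7]), 'size': array([180.5, 381.7]), 'ang': 5.03, 'z': array([59.8, 63.1, 66.4]), 'n': 6308, 'mean': array([ 545.1, -277.4])}
small {'c': array([402.7, 315.9]), 'size': array([60.9, 90.9]), 'ang': 81.02, 'z': array([41.5, 45.5, 48.7]), 'n': 772, 'mean': array([402.5, 314.5])}
larg {'c': array([397.9, 470.2]), 'size': array([ 82.5, 122.5]), 'ang': 88.27, 'z': array([32.5, 60.9, 64.3]), 'n': 1654, 'mean': array([397.4, 464.7])}
roll {'c': array([578.3, 330. ]), 'size': array([51.1, 50.5]), 'ang': 89.2, 'z': array([34. , 38.5, 41.5]), 'n': 248, 'mean': array([577.9, 328.7])}
foot {'c': array([578. , 327.2]), 'size': array([63.3, 70.6]), 'ang': 70.82, 'z': array([ 7.7, 12.4, 16.3]), 'n': 179, 'mean': array([573.9, 319.3])}
post {'c': array([578.2, 330.3]
[... 584 characters left out ...]
rray([ 316.6, -214.1]), 'size': array([136.1, 136. ]), 'ang': 0.73, 'z': array([ 6.6, 12. , 17.9]), 'n': 1618, 'mean': array([ 316.8, -215.4])}
pink {'c': array([307. , 189.6]), 'size': array([59.1, 92.5]), 'ang': 52.64, 'z': array([40.9, 45.8, 49.2]), 'n': 798, 'mean': array([308.3, 188.1])}
lant {'c': array([ 551. , -379.6]), 'size': array([56.2, 20.1]), 'ang': 12.66, 'z': array([111.1, 121.2, 132. ]), 'n': 76, 'mean': array([ 549.1, -377.6])}
table {'c': array([104.5, 477.2]), 'size': array([186.6, 279.8]), 'ang': 1.02, 'z': array([-3.1,  0.2,  3.7]), 'n': 6969, 'mean': array([104.5, 476.9])}
(303, 178) [ 0.6200909  -0.07092954  0.062     ]
(307, 245) [ 0.44004419 -0.08336688  0.062     ]
```

View pics/c1.png

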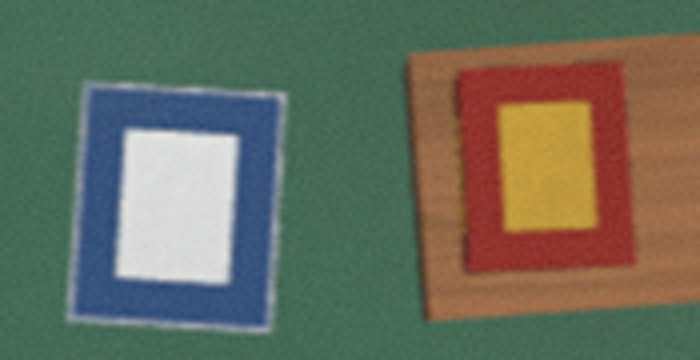

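View pics/c2.png

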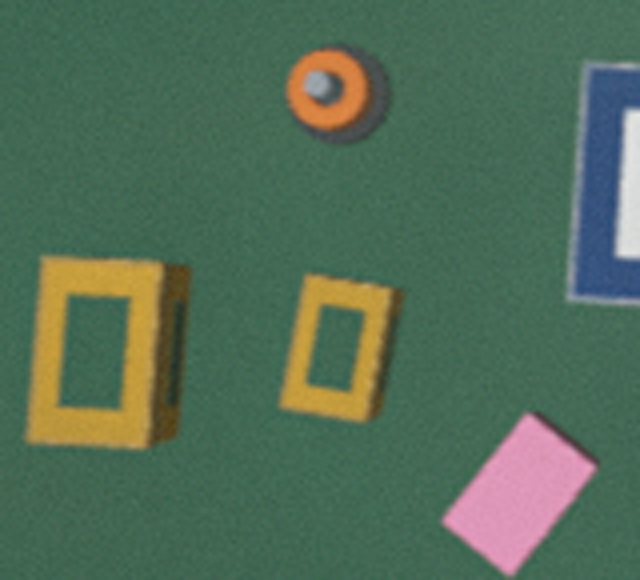

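```bash
cat >> h.py <<'E'
def edges(tag,u0,v0,u1,v1,zlo,zhi,ztop,shr=0.15,sub=None):
    """trace mask contour -> 4 fitted edges via ray at ztop; returns edges' (mid, angle)"""
    im,W=load(tag); m=np.zeros((420,560),bool); m[v0:v1,u0:u1]=True
    with np.errstate(all='ignore'): m&=(W[...,2]>zlo)&(W[...,2]<zhi)
    m8=cv2.medianBlur(m.astype(np.uint8),3)
    cs,_=cv2.findContours(m8,cv2.RETR_EXTERNAL,cv2.CHAIN_APPROX_NONE); c=max(cs,key=cv2.contourArea)[:,0]
    P=np.array([ray(tag,*q,ztop)[:2] for q in c])*1000
    (cx,cy),(w,h),a=cv2.minAreaRect(P.astype(np.float32)); th=np.radians(a); ex=np.array([np.cos(th),np.sin(th)]); ey=np.array([-ex[1],ex[0]])
    L=np.stack([(P-[cx,cy])@ex,(P-[cx,cy])@ey],1)
    out=[]
    for ax,s in ((0,1),(0,-1),(1,1),(1,-1)):
        half=(w,h)[ax]/2; oh=(w,h)[1-ax]/2
        k=(abs(L[:,ax]-s*half)<5)&(abs(L[:,1-ax])<oh*(1-shr))
        q=P[k]; vx,vy,x0,y0=cv2.fitLine(q.astype(np.float32),cv2.DIST_HUBER,0,.01,.01).ravel()
        an=np.degrees(np.arctan2(vy,vx)); an=(an+90)%180-90
        mid=np.array([cx,cy])+(ex,ey)[ax]*s*half
        d=np.array([vx,vy]); mid2=np.array([x0,y0])+d*((mid-[x0,y0])@d)
        out.append((np.round(mid2,1),round(float(an),2),len(q)))
    return out
E
python3 - <<'E'
from h import *
t='top0'
for nm,b in dict(shelf=(290,160,460,255,.045,.2,.062),big=(205,175,282,260,.045,.075,.06),red=(310,172,362,240,.095,.13,.112),small=(140,230,180,285,.035,.06,.045)).items():
  print(nm)
  for e in edges(t,*b): print('  ',e)
E
```

```text
shelf
   (array([ 637.5, -276.6]), -84.98, 128)
   (array([ 460.7, -292.2]), -84.9, 130)
   (array([530.6, -74.7]), 4.93, 57)
   (array([ 567.9, -491.3]), -1.33, 19)
big
   (array([517.3, 154.2]), -2.39, 51)
   (array([511.5,  20.9]), -2.52, 51)
   (array([435.2,  90.9]), 87.48, 44)
   (array([593.3,  84.1]), 87.63, 42)
red
   (array([ 604., -147.]), -86.68, 35)
   (array([ 475.5, -155. ]), -86.79, 36)
   (array([536.8, -98.5]), 3.7, 43)
   (array([ 543.3, -203.3]), 3.27, 43)
small
   (array([407.2, 343.5]), -9.0, 28)
   (array([398.1, 285.6]), -8.33, 28)
   (array([359.1, 321.1]), 81.29, 19)
   (array([446.1, 307.4]), 81.24, 19)
```

```bash
python3 -m inch '[[[1,1.4,5.4,0,0,0,0.1],[1,1.4,5.4,0,0,0,0.1],[1,1.4,5.4,0,0,0,0.1],[1,1.4,5.4,0,0,0,0.1],[1,1.4,5.4,0,0,0,0.1],[1,1.4,5.4,0,0,0,0.1],[1,1.4,5.4,0,0,0,0.1],[1,1.4,5.4,0,0,0,0.1],[1,1.4,5.4,0,0,0,0.1],[1,1.4,5.4,0,0,0,0.1],[1,1.4,5.4,0,0,0,0.1],[1,1.4,5.4,0,0,0,0.1]]]'
```

```text
clock: 1.6
position: [0.4481, 0.0634, 0.4045]
ee_rot: [180.0, 0.0, 94.5]
wrist_force: [1.1, 0.1, 0.3]
width: 0.0854
```

```bash
python3 -m inch '[[[1,1.93,4.9,0,0,0,0.009],[1,1.93,4.9,-1,0,0,0],[1,1.93,4.9,-2,0,0,0],[1,0,0,-5,0,0,0],[1,0,0,-5,0,0,0],[1,0,0,-5,0,0,0],[1,0,0,-3.6,0,0,0],[1,0,0,0,0,0,0]]]'; python3 - <<'E'
from h import *
snap('side','side1');snap('top','top1')
im,W=load('side1')
print(ctrl.read_state()['wrist_force'])
E
```

```text
clock: 2.6
position: [0.5041, 0.208, 0.1849]
ee_rot: [-179.5, 0.1, 94.8]
wrist_force: [-0.6, 1.0, -0.7]
width: 0.0854
[0.0133016  0.641769   0.28702783]
```

View pics/side1.png

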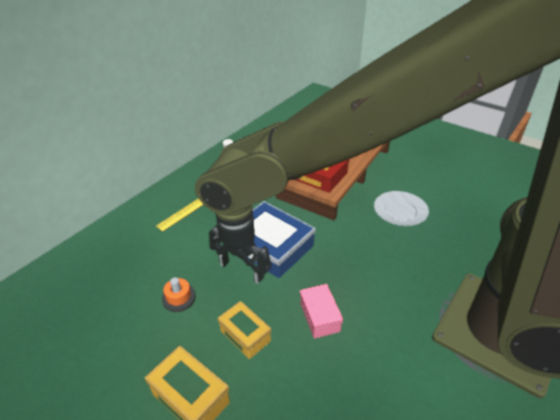

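```bash
python3 - <<'E'
from h import *
im,W=load('side1')
for u0,u1,v0,v1 in ((245,272,240,285),(207,232,228,272)):
    P=W[v0:v1,u0:u1].reshape(-1,3); c=im[v0:v1,u0:u1].reshape(-1,3).astype(int)
    k=(c.sum(1)<150)&(P[:,2]>.008)&(P[:,1]>.17); print(k.sum(),np.round(np.percentile(P[k],[2,50,98],axis=0)*1000))
crop('side1',190,200,330,300,5,'c3')
E
```

```text
275 [[433. 195.  45.]
 [449. 214. 100.]
 [478. 222. 151.]]
416 [[490. 206.  36.]
 [525. 227. 111.]
 [572. 246. 181.]]
```

View pics/c3.png

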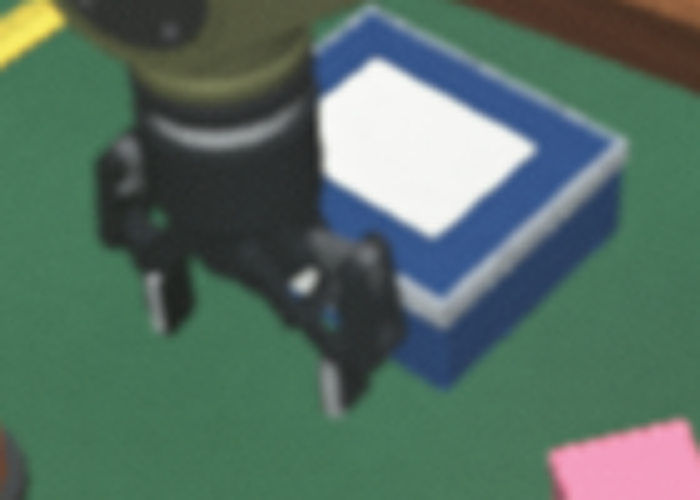

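```bash
python3 -m inch '[[[1,0.2,-1.2,-0.3,0,0,0.003],[1,0.15,-1.2,0,0,0,0],[1,0.1,-1.2,0,0,0,0],[1,0.1,-1.2,0,0,0,0],[1,0.1,-1.2,0,0,0,0],[1,0.1,-1.2,0,0,0,0],[1,0.1,-1.2,0,0,0,0],[1,0.1,-1.2,0,0,0,0],[1,0.1,-1.2,0,0,0,0],[1,0.1,-1,0,0,0,0]]]';  python3 - <<'E'
from h import *
s=ctrl.read_state();print(s['position'],s['ee_rot'],s['wrist_force'])
snap('top','top2')
E
```

```text
clock: 3.95
position: [0.5179, 0.0902, 0.1865]
ee_rot: [179.9, -0.1, 94.9]
wrist_force: [-0.7, 5.4, 2.3]
width: 0.0854
[0.51788126 0.09018337 0.18650826] [ 1.79927586e+02 -1.07416341e-01  9.49361206e+01] [-0.70151175  5.43281771  2.27671024]
```

View pics/top2.png

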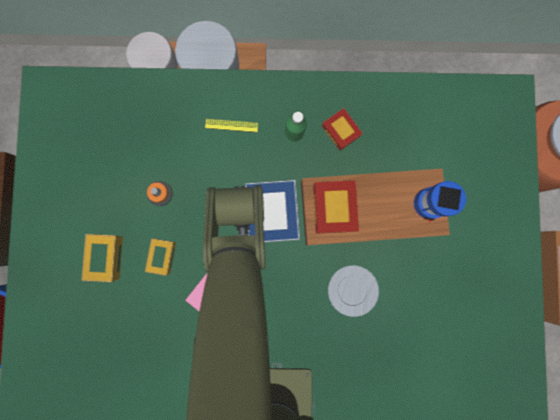

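```bash
python3 - <<'E'
from h import *
im,W=load('top2')
for v in (188,200,212,224,236):
    row=W[v,285:315]; print(v,[(285+i,round(p[1]*1000),round(p[2]*1000)) for i,p in enumerate(row) if 6<=i<24])
E
```

```text
188 [(291, -39, 61), (292, -41, 63), (293, -44, 62), (294, -47, 63), (295, -54, 0), (296, -57, -3), (297, -59, 2), (298, -62, 1), (299, -65, 3), (300, -68, 1), (301, -69, 19), (302, -69, 53), (303, -71, 65), (304, -74, 64), (305, -77, 62), (306, -79, 66), (307, -82, 63), (308, -84, 64)]
200 [(291, -39, 60), (292, -42, 63), (293, -45, 64), (294, -48, 59), (295, -50, 60), (296, -57, 3), (297, -60, -1), (298, -62, 1), (299, -65, 0), (300, -68, 2), (301, -71, 4), (302, -72, 27), (303, -72, 53), (304, -74, 62), (305, -77, 62), (306, -79, 66), (307, -82, 62), (308, -85, 65)]
212 [(291, -40, 60), (292, -42, 60), (293, -45, 58), (294, -48, 64), (295, -50, 62), (296, -53, 62), (297, -60, 1), (298, -63, -4), (299, -66, 0), (300, -69, 0), (301, -71, 2), (302, -74, 0), (303, -75, 26), (304, -75, 53), (305, -77, 66), (306, -80, 65), (307, -82, 65), (308, -85, 64)]
224 [(291, -40, 61), (292, -43, 63), (293, -46, 60), (294, -48, 59), (295, -51, 63), (296, -54, 60), (297, -56, 57), (298, -63, -2), (299, -66, -1), (300, -69, -1), (301, -72, 1), (302, -74, 2), (303, -77, 3), (304, -78, 28), (305, -78, 54), (306, -80, 60), (307, -83, 63), (308, -85, 63)]
236 [(291, -41, 59), (292, -43, 62), (293, -46, 62), (294, -49, 62), (295, -51, 63), (296, -54, 59), (297, -57, 61), (298, -59, 62), (299, -66, 0), (300, -69, 3), (301, -72, -3), (302, -75, 3), (303, -77, 6), (304, -81, -3), (305, -81, 28), (306, -81, 57), (307, -83, 62), (308, -85, 66)]
```

```bash
python3 -m inch '[[[1,0.07,-0.8,0,0,0,0],[1,0.07,-0.7,0,0,0,0],[1,0.02,-0.3,0,0,0,0],[1,0,0,0,0,0,0]]]';python3 -m inch '[[[1,0.02,-0.2,0,0,0,0],[1,0,0,0,0,0,0]]]';python3 -m inch '[[[1,0.01,-0.15,0,0,0,0],[1,0,0,0,0,0,0]]]'
```

```text
clock: 4.5
position: [0.5195, 0.0724, 0.1863]
ee_rot: [179.9, -0.0, 94.9]
wrist_force: [0.6, 3.1, 2.0]
width: 0.0851
clock: 4.75
position: [0.5197, 0.0708, 0.1863]
ee_rot: [179.9, -0.1, 95.0]
wrist_force: [-0.2, 5.4, 4.2]
width: 0.0853
clock: 5.0
position: [0.5197, 0.0699, 0.1863]
ee_rot: [179.9, -0.1, 95.0]
wrist_force: [-0.1, 8.8, 3.0]
width: 0.0855
```

```bash
python3 -m inch '[[[1,0.01,-0.15,0,0,0,0],[1,0,0,0,0,0,0]]]';python3 -m inch '[[[1,0.01,-0.15,0,0,0,0],[1,0,0,0,0,0,0]]]';python3 -m inch '[[[1,0.01,-0.15,0,0,0,0],[1,0,0,0,0,0,0]]]'; python3 - <<'E'
from h import *
snap('top','top3')
im,W=load('top3')
for v in (188,200,212,224,236):
    row=W[v,285:315]; print(v,[(285+i,round(p[1]*1000),round(p[2]*1000)) for i,p in enumerate(row) if 12<=i<24])
E
```

```text
clock: 5.25
position: [0.5197, 0.0694, 0.1864]
ee_rot: [179.9, -0.3, 95.0]
wrist_force: [-1.2, 15.8, 3.5]
width: 0.0852
clock: 5.5
position: [0.5197, 0.069, 0.1864]
ee_rot: [179.9, -0.4, 95.0]
wrist_force: [-0.9, 22.9, 4.4]
width: 0.0856
clock: 5.75
position: [0.5197, 0.0685, 0.1864]
ee_rot: [179.9, -0.6, 95.0]
wrist_force: [-0.4, 29.5, 3.9]
width: 0.0855
188 [(297, -55, 62), (298, -58, 61), (299, -61, 60), (300, -63, 62), (301, -66, 60), (302, -69, 60), (303, -71, 64), (304, -74, 64), (305, -76, 66), (306, -79, 62), (307, -82, 61), (308, -85, 61)]
200 [(297, -56, 59), (298, -58, 63), (299, -61, 62), (300, -64, 59), (301, -66, 60), (302, -69, 60), (303, -72, 62), (304, -74, 63), (305, -77, 64), (306, -79, 63), (307, -82, 61), (308, -85, 63)]
212 [(297, -56, 60), (298, -59, 60), (299, -61, 61), (300, -64, 62), (301, -67, 61), (302, -69, 66), (303, -72, 60), (304, -75, 59), (305, -77, 63), (306, -80, 64), (307, -82, 64), (308, -85, 64)]
224 [(297, -56, 61), (298, -59, 57), (299, -62, 61), (300, -64, 64), (301, -67, 63), (302, -70, 61), (303, -72, 60), (304, -75, 61), (305, -78, 59), (306, -80, 66), (307, -83, 65), (308, -85, 67)]
236 [(297, -57, 57), (298, -59, 58), (299, -62, 61), (300, -65, 60), (301, -67, 62), (302, -70, 59), (303, -73, 60), (304, -75, 60), (305, -78, 61), (306, -81, 61), (307, -83, 63), (308, -86, 63)]
```

```bash
python3 -m inch '[[[1,-0.15,2,0,0,0,0],[1,-0.2,2,1,0,0,0],[1,0,0,5,0,0,0],[1,0,0,5,0,0,0],[1,0.5,-4,4,0,0,0],[1,0.5,-6,0,0,0,0],[1,0.5,-6,0,0,0,0],[1,0.5,-6,0,0,0,0],[1,0.5,-6,0,0,0,0],[1,0.5,-5,0,0,0,0],[1,0,-2,0,0,0,0],[1,0,0,0,0,0,0]]]';python3 - <<'E'
from h import *
snap('top','top4');snap('wrist','wr4')
for nm,b in dict(big=(220,170,303,260,.045,.075,.06),red=(300,160,372,250,.095,.125,.112)).items():
  print(nm)
  for e in edges('top4',*b): print('  ',e)
E
```

```text
clock: 7.3
position: [0.5459, -0.2463, 0.3352]
ee_rot: [-179.9, -0.0, 94.9]
wrist_force: [0.7, -0.0, 0.5]
width: 0.0856
big
   (array([ 6.105e+02, -5.000e-01]), -85.02, 43)
   (array([452.7, -14.4]), -85.1, 43)
   (array([525.8,  59.3]), 5.02, 51)
   (array([537.6, -69.2]), 0.58, 19)
red
   (array([ 604., -147.]), -86.68, 35)
   (array([ 475.5, -155. ]), -86.79, 36)
   (array([536.8, -98.5]), 3.7, 43)
   (array([ 543.3, -203.3]), 3.27, 43)
```

View pics/top4.png

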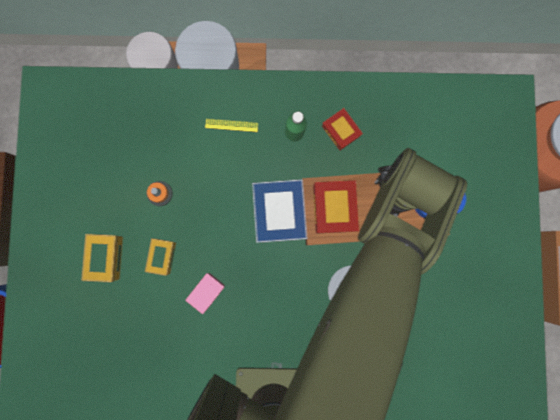

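View pics/wr4.png

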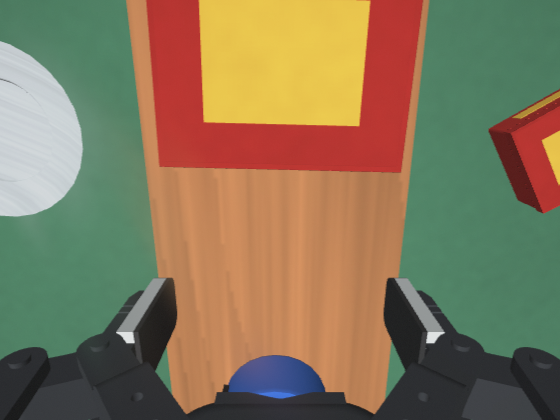

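```bash
python3 - <<'E'
from h import *
print(rect('top0',405,170,475,230,.16,.21))
im,W=load('wr4'); P=W[350:400,225:330].reshape(-1,3); c=im[350:400,225:330].reshape(-1,3).astype(int); k=(c[:,2]>110)&(c[:,0]<90)
print(k.sum(),np.round(np.percentile(P[k],[2,50,98],axis=0)*1000))
big=np.array([531.6,-7.4]); print(big)
im,W=load('top4')
m=(W[...,2]>.1)&(W[...,2]<.125); m[:,:312]=0; m[:, 362:]=0; m[:174]=0;m[240:]=0
print(np.round(W[m].min(0)*1000),np.round(W[m].max(0)*1000))
E
```

```text
{'c': array([ 556.7, -404.7]), 'size': array([82.4, 82.5]), 'ang': 47.1, 'z': array([170.3, 186.9, 191.4]), 'n': 1078, 'mean': array([ 555.5, -400.7])}
2808 [[nan nan nan]
 [nan nan nan]
 [nan nan nan]]
[531.6  -7.4]
[ 473. -208.  101.] [609. -95. 119.]
```

```bash
python3 -m inch '[[[1,0,0,-5,0,0,0.002],[1,0,0,-4.5,0,0,0],[1,0,0,0,0,0,0],[1,-0.09,1,0,0,0,0],[1,-0.09,1,0,0,0,0],[1,-0.09,1,0,0,0,0]]]'; python3 -m inch '[[[1,-0.05,1,0,0,0,0],[1,-0.05,1,0,0,0,0],[1,-0.05,1,0,0,0,0],[1,-0.05,1,0,0,0,0],[1,0,0,0,0,0,0]]]'
python3 - <<'E'
from h import *
snap('side','side5')
E
```

```text
clock: 8.15
position: [0.5443, -0.2149, 0.243]
ee_rot: [179.8, 0.1, 95.1]
wrist_force: [1.8, -3.4, 1.2]
width: 0.0854
clock: 8.78
position: [0.542, -0.1751, 0.2417]
ee_rot: [179.9, 0.0, 95.1]
wrist_force: [0.7, -2.3, 0.9]
width: 0.0852
```

View pics/side5.png

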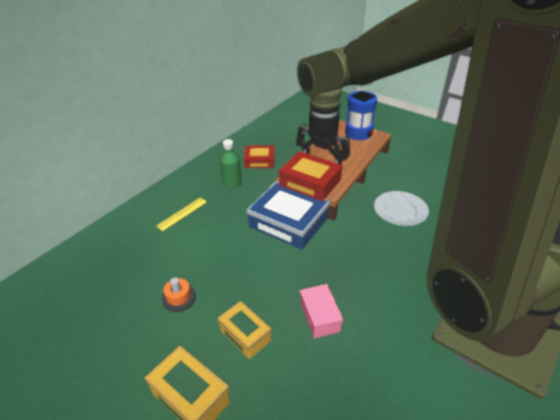

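```bash
python3 -m inch '[[[1,-0.06,1,0,0,0,0],[1,-0.06,1,0,0,0,0],[1,-0.06,1,0,0,0,0],[1,-0.06,1,0,0,0,0],[1,-0.06,1,0,0,0,0],[1,-0.06,1,0,0,0,0],[1,-0.06,1,0,0,0,0],[1,-0.06,1,0,0,0,0],[1,0,0,0,0,0,0]]]'
python3 - <<'E'
from h import *
snap('top','top6');snap('wrist','wr6')
for nm,b in dict(big=(220,165,312,260,.045,.075,.06),red=(230,160,362,250,.1,.125,.11)).items():
  print(nm,rect('top6',*b[:-1]))
  for e in edges('top6',*b): print('  ',e)
E
```

```text
clock: 9.95
position: [0.5363, -0.0942, 0.2398]
ee_rot: [-179.9, -0.1, 95.2]
wrist_force: [0.1, -0.3, 0.4]
width: 0.0853
big {'c': array([531.4,  -3.4]), 'size': array([161.2, 128.6]), 'ang': 5.07, 'z': array([57.7, 60.8, 64.2]), 'n': 1013, 'mean': array([530.7,  32.3])}Traceback (most recent call last):
  File "<stdin>", line 5, in <module>
  File "h.py", line 45, in edges
    q=P[k]; vx,vy,x0,y0=cv2.fitLine(q.astype(np.float32),cv2.DIST_HUBER,0,.01,.01).ravel()
                        ~~~~~~~~~~~^^^^^^^^^^^^^^^^^^^^^^^^^^^^^^^^^^^^^^^^^^^^^^^
cv2.error: OpenCV(4.12.0) /io/opencv/modules/imgproc/src/linefit.cpp:50: error: (-215:Assertion failed) count > 0 in function 'fitLine2D_wods'
```

View pics/top6.png

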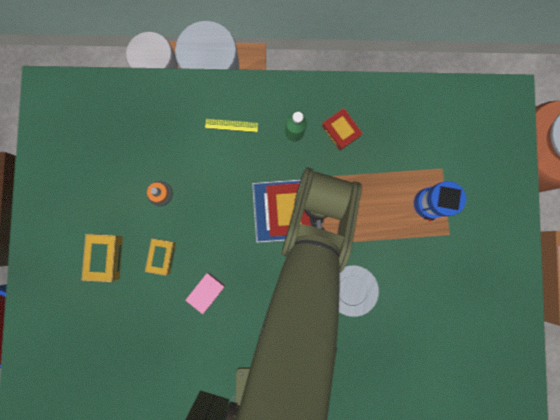

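View pics/wr6.png

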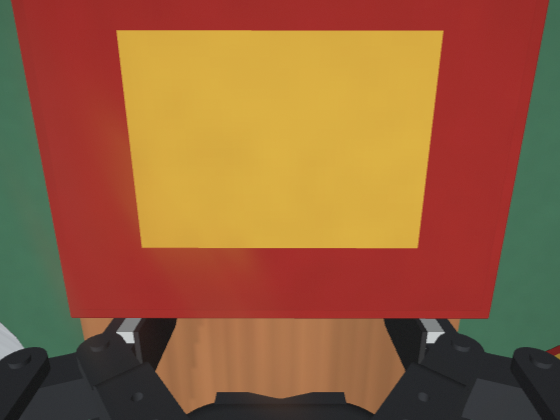

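```bash
cat > m6.py <<'E'
import sys
from h import *
t=sys.argv[1]; im,W=load(t)
# front (+y) edges: for each v, smallest u with z>.1 / z>.045, converted at edge half pixel
ex=np.array([.99620,.0872]); ey=np.array([-.0872,.9962]); o=np.array([530.8,-75.7])
def front(zt,zz,v0,v1,umin=225,umax=300):
    q=[]
    for v in range(v0,v1):
        z=W[v,umin:umax,2]; k=np.where((z>zz)&(z<zz+.03))[0]
        k=[i for i in k if i+2 in k and i+1 in k]
        if k: q.append(ray(t,umin+k[0]-.5,v,zt)[:2]*1000)
    q=np.array(q); L=np.stack([(q-o)@ex,(q-o)@ey],1); p=np.polyfit(L[:,0],L[:,1],1); 
    r=L[:,1]-np.polyval(p,L[:,0]); k=abs(r)<3; p=np.polyfit(L[k,0],L[k,1],1)
    return p, k.sum()
def side(zt,zz,u0,u1,top,vmin,vmax):
    q=[]
    for u in range(u0,u1):
        z=W[vmin:vmax,u,2]; k=np.where((z>zz)&(z<zz+.03))[0]
        if len(k): 
            v=vmin+(k[0]-.5 if top else k[-1]+.5); q.append(ray(t,u,v,zt)[:2]*1000)
    q=np.array(q); L=np.stack([(q-o)@ex,(q-o)@ey],1); p=np.polyfit(L[:,1],L[:,0],1)
    r=L[:,0]-np.polyval(p,L[:,1]); k=abs(r)<3; p=np.polyfit(L[k,1],L[k,0],1)
    return p,k.sum()
E
python3 - top6 <<'E'
exec(open('m6.py').read())
for nm,a in (('red',(.11,.095,190,226)),('big',(.06,.045,186,235))):
    p,n=front(*a); print(nm,'front y at x=6.7:',np.polyval(p,6.7),'deg',np.degrees(p[0]),n)
print('big +x',side(.06,.045,256,295,True,165,215)); print('big -x',side(.06,.045,258,280,False,200,255))
print('red +x',side(.11,.095,270,297,True,165,215)); print('red -x',side(.11,.095,270,284,False,200,255))
E
```

```text
red front y at x=6.7: 99.38201333587202 deg 0.3553636113863294 35
big front y at x=6.7: 136.35356242008956 deg -0.007925083197248134 49
big +x (array([-4.65706474e-03,  8.76761168e+01]), np.int64(39))
big -x (array([ 7.37196541e-03, -7.43596608e+01]), np.int64(22))
red +x (array([-2.80755222e-03,  7.00951594e+01]), np.int64(27))
red -x (array([ 4.17246303e-02, -6.49132043e+01]), np.int64(14))
```

```bash
python3 -m inch '[[[1,0.03,0.5,0,0,0,-0.003],[1,0.03,0.5,0,0,0,0],[1,0.02,0.5,0,0,0,0],[1,0.02,0.5,0,0,0,0],[1,0,0,0,0,0,0]]]'
python3 - <<'E'
from h import *
snap('top','top7');snap('wrist','wr7')
import sys; sys.argv=['','top7']
exec(open('m6.py').read())
for nm,a in (('red',(.11,.095,190,226)),('big',(.06,.045,186,235))):
    p,n=front(*a); print(nm,'front y at x=6.7:',np.polyval(p,6.7),'deg',np.degrees(p[0]),n)
print('red +x',side(.11,.095,265,290,True,165,215)); print('red -x',side(.11,.095,265,277,False,200,255))
E
```

```text
clock: 10.68
position: [0.5379, -0.0749, 0.2408]
ee_rot: [180.0, -0.0, 94.9]
wrist_force: [-0.3, 1.3, -0.2]
width: 0.0855
red front y at x=6.7: 117.41659749357191 deg -0.09057182557550145 35
big front y at x=6.7: 136.34784334403628 deg -0.00614389716858844 48
red +x (array([8.43156504e-03, 7.23625717e+01]), np.int64(24))
red -x (array([-2.40406798e-02, -5.61066410e+01]), np.int64(12))
```

View pics/wr7.png

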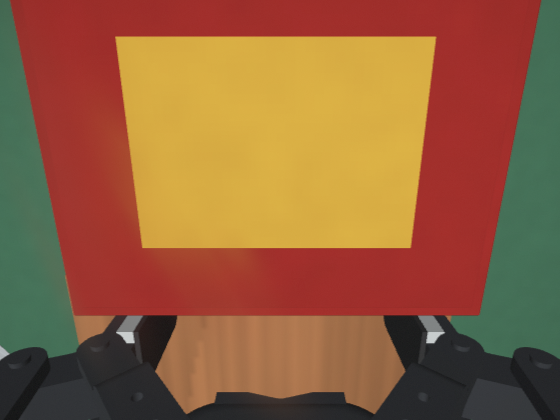

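```bash
python3 -m inch '[[[1,-0.04,0.2,0,0,0,0],[1,-0.04,0.2,0,0,0,0],[1,0,0,0,0,0,0]]]'
python3 -m inch '[[[1,0.1,-1,0,0,0,0],[1,0.2,-2,0,0,0,0],[1,0,0,5,0,0,0],[1,0,0,5,0,0,0],[1,0.4,-5,0,0,0,0],[1,0.4,-5,0,0,0,0],[1,0,0,0,0,0,0]]]'
python3 - <<'E'
from h import *
snap('top','top8');snap('side','side8')
import sys; sys.argv=['','top8']
exec(open('m6.py').read())
for nm,a in (('red',(.11,.095,190,226)),('big',(.06,.045,186,235))):
    p,n=front(*a); print(nm,'front y at x=6.7:',np.polyval(p,6.7),'deg',np.degrees(p[0]),n)
print('red +x',side(.11,.095,265,295,True,165,215)); print('red -x',side(.11,.095,265,295,False,200,255))
print('big +x',side(.06,.045,258,295,True,165,215)); print('big -x',side(.06,.045,260,297,False,200,255))
print(rect('top8',230,165,310,250,.095,.125))
for e in edges('top8',230,165,310,250,.095,.125,.11): print(e)
E
```

```text
clock: 11.15
position: [0.5372, -0.0716, 0.241]
ee_rot: [180.0, 0.0, 94.9]
wrist_force: [1.3, -2.5, 0.4]
width: 0.0852
clock: 12.02
position: [0.5478, -0.2052, 0.3408]
ee_rot: [180.0, 0.0, 94.7]
wrist_force: [-0.5, 0.9, 1.2]
width: 0.0853
red front y at x=6.7: 120.49809616449781 deg -0.00713935461780734 36
big front y at x=6.7: 136.35356242008956 deg -0.007925083197248134 49
red +x (array([7.03358743e-03, 7.19331195e+01]), np.int64(30))
red -x (array([-1.72358321e-03, -5.88324239e+01]), np.int64(30))
big +x (array([-1.64973164e-03,  8.75129282e+01]), np.int64(37))
big -x (array([ 1.27495958e-03, -7.38746593e+01]), np.int64(37))
{'c': array([531.9,  -7.9]), 'size': array([131.5, 105.9]), 'ang': 4.82, 'z': array([107.9, 111. , 113.9]), 'n': 2105, 'mean': array([531.2,  -7.9])}
(array([595.6,  -2.3]), -85.14, 35)
(array([467.3, -13.5]), -85.11, 36)
(array([527.1,  43.6]), 5.31, 43)
(array([536.1, -59.3]), 5.14, 43)
```

View pics/top8.png

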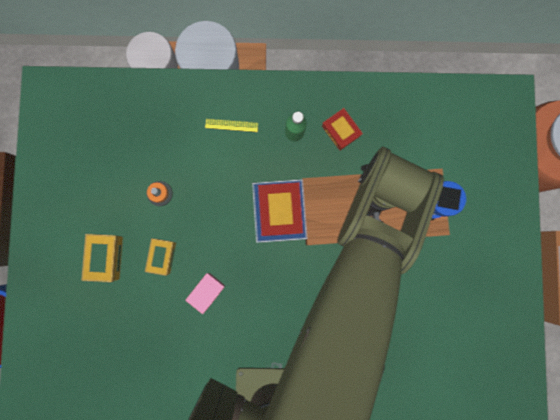

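View pics/side8.png

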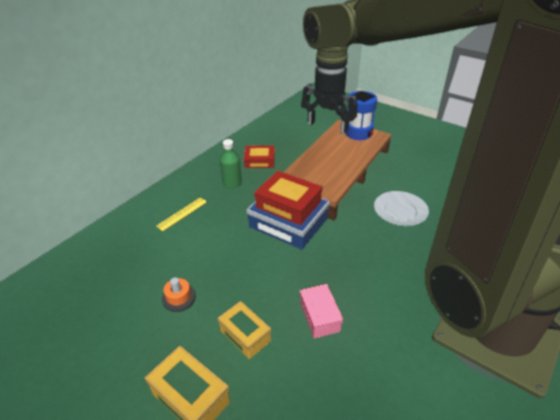

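```bash
python3 -m inch '[[[1,-1.45,5.2,0,0,0,0.134],[1,-1.45,5.2,0,0,0,0.134],[1,-1.45,5.2,0,0,0,0.134],[1,-1.45,5.2,0,0,0,0.134],[1,-1.45,5.2,0,0,0,0.134],[1,-1.45,5.2,0,0,0,0.134],[1,-1.45,5.2,0,0,0,0.134],[1,-1.45,5.2,0,0,0,0.134],[1,-1.45,5.2,0,0,0,0.134],[1,-1.45,5.2,0,0,0,0.134],[1,0,0,0,0,0,0],[1,0,0,0,0,0,0]]]'
python3 - <<'E'
from h import *
snap('wrist','wr9')
print(rect('wr9',0,0,560,420,.035,.055))
for e in edges('wr9',0,0,560,420,.035,.055,.045): print(e)
E
```

```text
clock: 13.62
position: [0.4023, 0.3187, 0.3403]
ee_rot: [-180.0, -0.0, 171.8]
wrist_force: [-0.1, 1.0, -0.2]
width: 0.0854
{'c': array([306.6, 188.8]), 'size': array([60.4, 91.5]), 'ang': 52.59, 'z': array([42.7, 44.6, 45.9]), 'n': 12126, 'mean': array([305.1, 191.4])}
(array([325.8, 215.2]), -37.18, 99)
(array([288.7, 166.4]), -37.23, 105)
(array([271.2, 218.5]), 52.79, 75)
(array([343.5, 163.5]), 52.53, 70)
```

View pics/wr9.png

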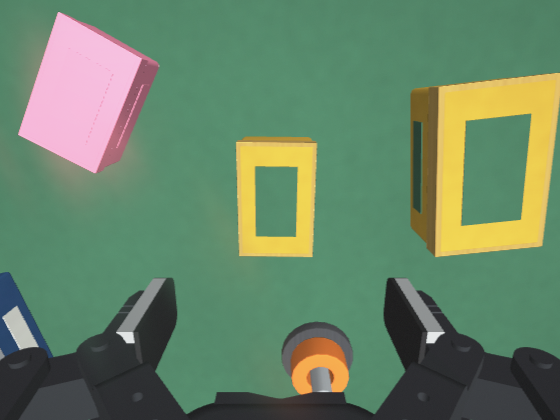

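```bash
python3 - <<'E'
from h import *
print(rect('wr9',215,110,340,280,.035,.055))
for e in edges('wr9',215,110,340,280,.035,.055,.045): print(e)
E
```

```text
{'c': array([402. , 314.9]), 'size': array([59.1, 91.6]), 'ang': 81.2, 'z': array([43.6, 44.8, 46. ]), 'n': 8903, 'mean': array([399. , 315.5])}
(array([405.6, 343.8]), -8.83, 98)
(array([396.7, 286.4]), -8.91, 98)
(array([356.3, 322.1]), 81.75, 69)
(array([446.1, 308.1]), 80.33, 63)
```

```bash
python3 -m inch '[[[1,-0.08,-0.37,-5,0,0,-0.01],[1,0,0,-5,0,0,0],[1,0,0,-4,0,0,0],[1,0,0,-2.2,0,0,0],[1,0,0,0,0,0,0],[-1,0,0,0,0,0,0],[-1,0,0,0,0,0,0],[-1,0,0,0,0,0,0],[-1,0,0,0,0,0,0],[-1,0,0,0,0,0,0]]]'
```

```text
clock: 14.92
position: [0.4032, 0.3153, 0.1807]
ee_rot: [179.9, 0.2, 171.1]
wrist_force: [-0.3, -2.2, 6.4]
width: 0.0573
```

```bash
python3 -m inch '[[[-1,0,0,1,0,0,0],[-1,0,0,4,0,0,0],[-1,0,0,5,0,0,0],[-1,0,0,5,0,0,0],[-1,0,0,0,0,0,0]]]'
python3 - <<'E'
from h import *
snap('wrist','wr10')
im,W=load('wr10'); s=ctrl.read_state(); print(s['position'],s['ee_rot'])
E
```

```text
clock: 15.55
position: [0.4032, 0.3156, 0.3344]
ee_rot: [179.6, 0.4, 171.1]
wrist_force: [0.2, -0.2, -1.3]
width: 0.0571
[0.40238651 0.31509538 0.33117648] [179.82127653   0.19305922 171.14395675]
```

View pics/wr10.png

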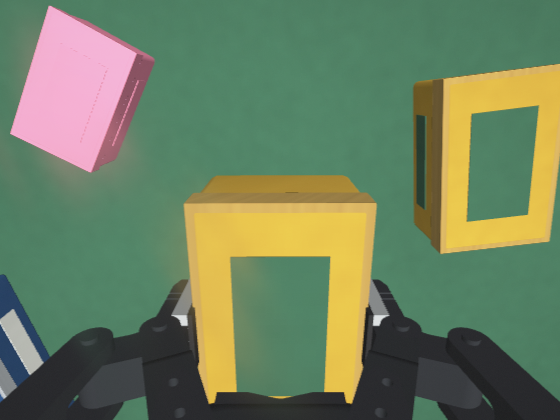

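```bash
python3 - <<'E'
from h import *
im,W=load('wr10'); p=np.array([.40279,.31535,.3328]); th=np.radians(171.1)
tx=np.array([np.cos(th),np.sin(th)]);ty=np.array([np.sin(th),-np.cos(th)])
for v in (206,215,240): print(v,[(u,np.round(W[v,u]*1000,1),np.round(((W[v,u,:2]-p[:2])@tx)*1000,1),np.round(((W[v,u,:2]-p[:2])@ty)*1000,1)) for u in (194,215,280,345,368)])
q=np.load('pics/wr10.npz');E=q['E']
z=np.nanmedian(W[210:240,210:350,2]);print(z)
for uv in ((188,204),(374,204),(187,204)): 
    r=ray('wr10',*uv,z); d=r[:2]-p[:2]; print(uv,d@tx*1000,d@ty*1000)
print(E[:3,3])
E
```

```text
206 [(194, array([354.8, 297.5, 197.8]), np.float64(44.6), np.float64(-25.1)), (215, array([355.8, 303.8, 198. ]), np.float64(44.7), np.float64(-18.6)), (280, array([358.8, 323.4, 198.1]), np.float64(44.7), np.float64(1.1)), (345, array([361.7, 342.8, 198.6]), np.float64(44.8), np.float64(20.8)), (368, array([362.9, 349.8, 198.5]), np.float64(44.8), np.float64(27.8))]
215 [(194, array([357.9, 296.6, 196.9]), np.float64(41.4), np.float64(-25.5)), (215, array([358.6, 303.2, 197.9]), np.float64(41.7), np.float64(-18.8)), (280, array([361.8, 322.9, 197.7]), np.float64(41.6), np.float64(1.1)), (345, array([364.7, 342.6, 198.5]), np.float64(41.9), np.float64(21.0)), (368, array([365.8, 349.5, 198.5]), np.float64(41.9), np.float64(28.0))]
240 [(194, array([365.3, 295.3, 198.9]), np.float64(33.9), np.float64(-25.6)), (215, array([366.7, 301.5, 198. ]), np.float64(33.5), np.float64(-19.3)), (280, array([370. , 321.6, 197.7]), np.float64(33.3), np.float64(1.1)), (345, array([372.8, 341.7, 198.8]), np.float64(33.7), np.float64(21.4)), (368, array([374.2, 348.9, 198.3]), np.float64(33.5), np.float64(28.8))]
0.19817988465681857
(188, 204) 45.384374891376154 -26.747460381303693
(374, 204) 45.283556061843136 29.686716626887396
(187, 204) 45.38491465002826 -27.04959476886419
[0.32580496 0.32765136 0.30273517]
```

```bash
python3 -m inch '[[[-1,1.4,-3.4,0.5,0,0,0.034],[-1,2,-5,0,0,0,0.035],[-1,2,-5,0,0,0,0.035],[-1,2,-5,0,0,0,0.035],[-1,2,-5,0,0,0,0.035],[-1,2,-5,0,0,0,0.035],[-1,1.5,-4,0,0,0,0.035],[-1,0,0,-1.5,0,0,0],[-1,0,0,0,0,0,0],[-1,0,0,0,0,0,0]]]'
python3 - <<'E'
from h import *
s=ctrl.read_state(); print(s['position'],s['ee_rot']);
snap('wrist','wr11'); s=ctrl.read_state(); print(s['position'],s['ee_rot'])
E
```

```text
clock: 16.85
position: [0.5306, -0.0081, 0.3176]
ee_rot: [180.0, -0.1, -174.8]
wrist_force: [0.8, -0.1, -0.9]
width: 0.057
[ 0.53058255 -0.00811355  0.31755872] [ 1.79959432e+02 -1.27251218e-01 -1.74811744e+02]
[ 0.53082879 -0.00809591  0.31825761] [ 1.79979290e+02 -5.27620566e-02 -1.74797772e+02]
```

View pics/wr11.png

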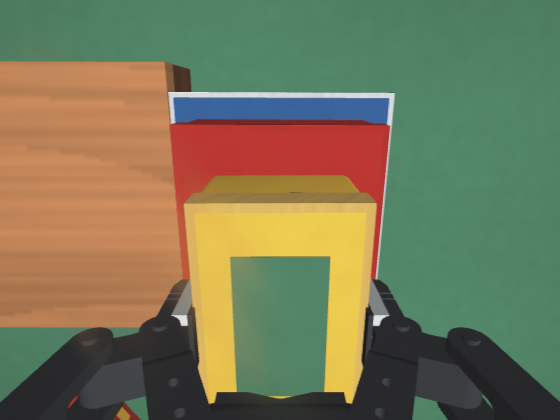

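```bash
cat > m11.py <<'E'
import sys
from h import *
t=sys.argv[1]; im,W=load(t)
q=np.load(f'pics/{t}.npz');E=q['E']
s=ctrl.read_state(); p=s['position']; th=np.radians(s['ee_rot'][2]); tx=np.array([np.cos(th),np.sin(th)]);ty=np.array([np.sin(th),-np.cos(th)])
def loc(u,v,z): d=ray(t,u,v,z)[:2]-p[:2]; return np.round([d@tx*1000,d@ty*1000],1)
E
python3 - wr11 <<'E'
exec(open('m11.py').read())
c=im.astype(int); red=(c[...,0]>110)&(c[...,1]<70)
zr=np.nanmedian(W[140:165,200:360,2]); zy=np.nanmedian(W[215:240,210:350,2]); print('zred',zr,'zyel',zy)
for v in (130,140,150,160,170,230,250):
    k=np.where(red[v,150:410])[0]+150; print(v,k[0],k[-1],loc(k[0]-.5,v,.11),loc(k[-1]+.5,v,.11))
for u in (200,240,280,320,360):
    k=np.where(red[100:180,u])[0]+100; print(u,k[0],loc(u,k[0]-.5,.11))
print('yellow far corners',loc(188,204,zy),loc(374,204,zy))
crop(t,160,80,400,300,3,'c11')
E
```

```text
zred 0.10976319883552402 zyel 0.18178555636168403
130 171 388 [ 62.7 -52.5] [62.7 52.1]
140 172 387 [ 58.  -52.4] [57.9 52.1]
150 173 386 [ 53.2 -52.4] [53.1 52. ]
160 173 385 [ 48.3 -52.8] [48.2 52. ]
170 174 384 [ 43.3 -52.8] [43.2 51.9]
230 375 379 [11.4 49.5] [11.4 52.1]
250 374 377 [-0.  49.9] [-0. 52.]
200 120 [ 67.6 -38. ]
240 120 [ 67.6 -19. ]
280 120 [67.6  0. ]
320 120 [67.6 19.1]
360 120 [67.6 38.1]
yellow far corners [ 47.3 -28. ] [47.2 28.4]
```

View pics/c11.png

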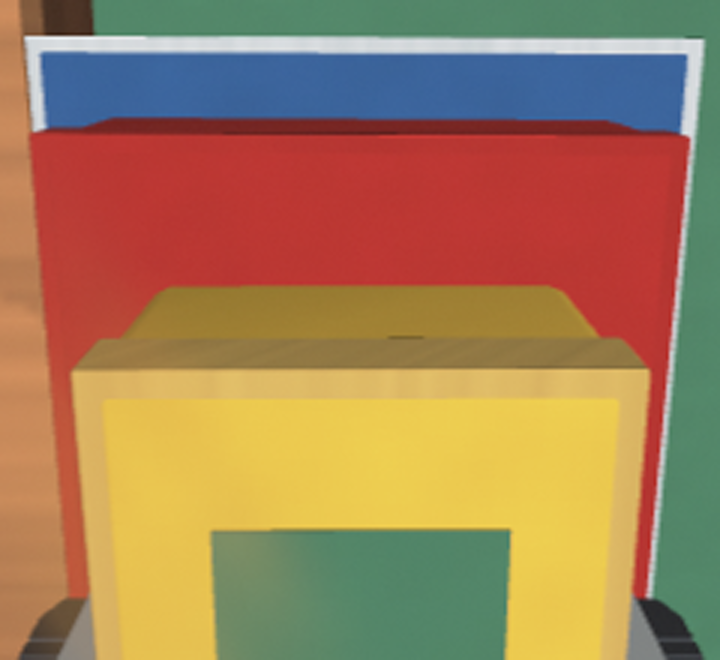

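```bash
python3 -m inch '[[[-1,0.08,-0.04,-0.8,0,0,0],[-1,0.08,0,-0.8,0,0,0],[-1,0,0,-0.6,0,0,0],[-1,0,0,-0.3,0,0,0],[-1,0,0,0,0,0,0]]]'
python3 -m inch '[[[-1,0,0,-0.1,0,0,0],[-1,0,0,0,0,0,0]]]'
```

```text
clock: 17.52
position: [0.5328, -0.0096, 0.2934]
ee_rot: [180.0, -0.0, -174.9]
wrist_force: [0.6, -0.1, -1.5]
width: 0.0574
clock: 17.77
position: [0.5329, -0.0096, 0.2929]
ee_rot: [-180.0, 0.0, -174.9]
wrist_force: [0.4, -0.1, -1.6]
width: 0.057
```

```bash
python3 - <<'E'
from h import *
snap('wrist','wr12');
import sys; sys.argv=['','wr12']
exec(open('m11.py').read())
print(p,s['ee_rot'],s['wrist_force'],'zyel',np.nanmedian(W[215:240,210:350,2]))
crop('wr12',160,80,400,300,3,'c12')
E
```

```text
[ 0.5328981  -0.00961924  0.29292551] [-1.79995454e+02  1.91824548e-02 -1.74892936e+02] [-0.24964165 -0.26357416 -1.64467175] zyel 0.15705373950089868
```

View pics/c12.png

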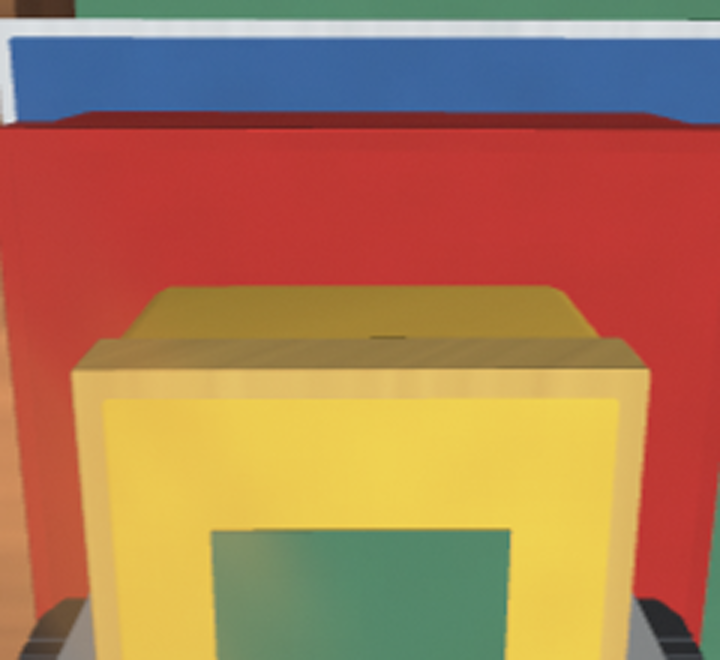

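```bash
python3 - wr12 <<'E'
exec(open('m11.py').read())
print('yel bottom far corners',loc(215,175.7,.112),loc(345.5,175.7,.112))
zy=.1570
print('yel top far',loc(184.3,203,zy),loc(376.7,203,zy))
c=im.astype(int); red=(c[...,0]>110)&(c[...,1]<75)
print('red far',loc(280,122.3,.11))
for v in (140,160,180,220):
    k=np.where(red[v,120:440])[0]+120; print(v,loc(k[0]-.5,v,.11),loc(k[-1]+.5,v,.11))
E
```

```text
yel bottom far corners [ 45.5 -27.7] [45.5 27.6]
yel top far [ 47.  -29.2] [47.  29.1]
red far [67.3 -0.1]
140 [ 60.2 -51.1] [60.1 53.7]
160 [ 51.8 -51.1] [51.8 53.8]
180 [ 43.2 -51.1] [43.1 53.9]
220 [24.9 42.4] [24.9 53.6]
```

```bash
python3 -m inch '[[[-1,-0.01,0.13,0,0,0,0],[-1,0,0,-0.1,0,0,0],[-1,0,0,-0.1,0,0,0],[-1,0,0,0,0,0,0]]]'
python3 -m inch '[[[-1,0,0,-0.1,0,0,0],[-1,0,0,0,0,0,0]]]'
```

```text
clock: 18.32
position: [0.5328, -0.0083, 0.2908]
ee_rot: [-180.0, 0.0, -174.9]
wrist_force: [0.3, -0.3, -0.6]
width: 0.0571
clock: 18.58
position: [0.5329, -0.0083, 0.2907]
ee_rot: [-180.0, 0.0, -174.9]
wrist_force: [-2.8, 0.0, 4.6]
width: 0.0573
```

```bash
python3 -m inch '[[[1,0,0,0,0,0,0],[1,0,0,0,0,0,0],[1,0,0,0,0,0,0],[1,0,0,2,0,0,0],[1,0,0,5,0,0,0],[1,0,0,4,0,0,0],[1,0,0,0,0,0,0]]]'
python3 - <<'E'
from h import *
snap('wrist','wr13');
import sys; sys.argv=['','wr13']
exec(open('m11.py').read())
print(p,s['ee_rot'])
for e in edges('wr13',150,60,420,420,.145,.17,.155): print('y',e)
E
```

```text
clock: 19.45
position: [0.5337, -0.0084, 0.4063]
ee_rot: [-179.9, 0.6, -174.9]
wrist_force: [-0.4, 0.3, -0.1]
width: 0.0851
[ 0.53313457 -0.00831376  0.40339717] [-179.93056509    0.33525824 -174.88782636]
y (array([576. ,  -4.8]), -84.86, 73)
y (array([485.1, -13.1]), -84.89, 82)
y (array([527.9,  20. ]), 5.2, 114)
y (array([533.2, -37.9]), 5.21, 115)
```

View pics/wr13.png

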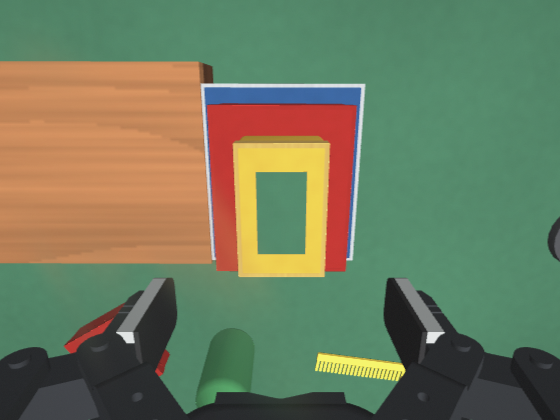

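```bash
python3 -m inch '[[[1,0.64,4.83,0,0,0,0],[1,0.64,4.83,0,0,0,0],[1,0.64,4.83,0,0,0,0],[1,0.64,4.83,0,0,0,0],[1,0.64,4.83,0,0,0,0],[1,0.64,4.83,-3,0,0,0],[1,0.64,4.83,-3.5,0,0,0],[1,0,0,0,0,0,0],[1,0,0,0,0,0,0]]]'
python3 - <<'E'
from h import *
snap('wrist','wr14');snap('top','top14')
import sys; sys.argv=['','top14']
exec(open('m6.py').read())
s=ctrl.read_state(); print(s['position'],s['ee_rot'])
print('yellow',rect('top14',240,180,300,245,.14,.17))
for e in edges('top14',240,175,305,250,.142,.17,.155): print('y',e)
for e in edges('top14',230,165,310,250,.095,.2,.11): print('r',e)
E
```

```text
clock: 20.62
position: [0.5773, 0.3297, 0.3339]
ee_rot: [-179.9, -0.1, -174.9]
wrist_force: [0.8, 0.2, 0.8]
width: 0.0853
[0.57784577 0.32899342 0.33598184] [ 1.79978492e+02  9.42755932e-02 -1.74951900e+02]
yellow {'c': array([532.2,  -7.9]), 'size': array([91.7, 58.9]), 'ang': 5.09, 'z': array([153. , 156. , 158.9]), 'n': 896, 'mean': array([531.6,  -8. ])}
y (array([576.6,  -4. ]), -85.02, 20)
y (array([487.6, -11.9]), -84.14, 20)
y (array([529.4,  20.1]), 4.87, 32)
y (array([534.4, -36.3]), 4.91, 31)
r (array([595.4,  -2.5]), -85.11, 35)
r (array([467.3, -13.5]), -85.11, 36)
r (array([527.2,  43.6]), 5.31, 43)
r (array([536. , -59.4]), 4.8, 43)
```

View pics/wr14.png

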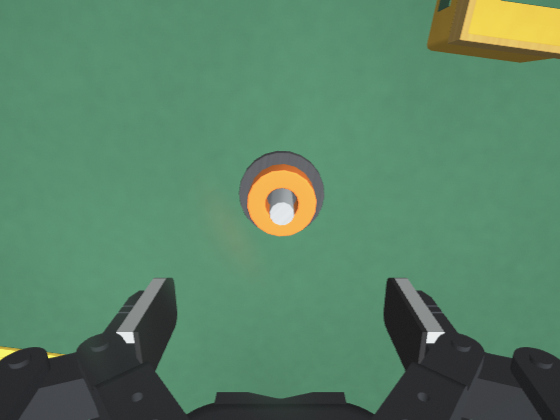

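View pics/top14.png

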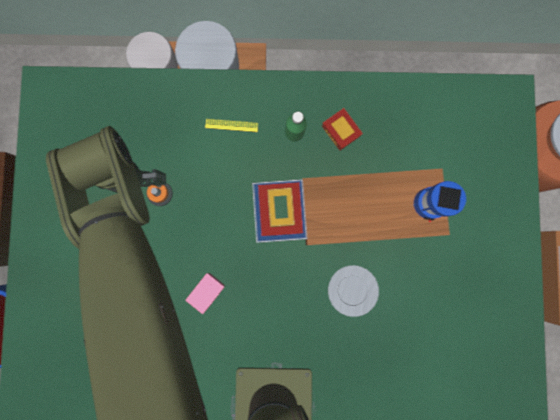

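```bash
python3 - wr14 <<'E'
exec(open('m11.py').read())
c=im.astype(int); o=(c[...,0]>180)&(c[...,1]>90)&(c[...,1]<190)&(c[...,2]<90); o[:100]=0;o[300:]=0;o[:,:200]=0;o[:,360:]=0
P=W[o&(W[...,2]>.033)]
print(np.round(np.nanpercentile(P*1000,[0,2,50,98,100],axis=0),1)); print(cv2.minEnclosingCircle((P[:,:2]*1000).astype(np.float32)))
m=(W[...,2]>.056)&(W[...,2]<.07); m[:150]=0;m[260:]=0;m[:,:240]=0;m[:,320:]=0
Q=W[m]; print(len(Q),cv2.minEnclosingCircle((Q[:,:2]*1000).astype(np.float32)),np.median(Q[:,2]))
m=(W[...,2]>.006)&(W[...,2]<.018); m[:130]=0;m[260:]=0;m[:,:220]=0;m[:,:220]=0;m[:,340:]=0
Q=W[m]; print(len(Q),cv2.minEnclosingCircle((Q[:,:2]*1000).astype(np.float32)))
print(p,s['ee_rot'])
E
```

```text
[[551.7 303.9  33. ]
 [553.7 306.1  35.9]
 [575.5 329.3  37.7]
 [602.4 354.4  39.1]
 [604.8 356.7  59.8]]
((578.6029052734375, 330.3786926269531), 26.95060920715332)
495 ((578.5000610351562, 330.0987548828125), 8.842150688171387) 0.06151208799264482
1798 ((578.683349609375, 330.0280456542969), 35.89027786254883)
[0.57784577 0.32899342 0.33598184] [ 1.79978492e+02  9.42755932e-02 -1.74951900e+02]
```

```bash
python3 -m inch '[[[1,0.07,0.09,-5,0,0,0],[1,0,0,-5,0,0,0],[1,0,0,-3.5,0,0,0],[1,0,0,-1.2,0,0,0],[1,0,0,0,0,0,0],[1,0,0,0,0,0,0]]]'
```

```text
clock: 21.48
position: [0.5794, 0.3309, 0.1905]
ee_rot: [179.9, 0.2, -174.9]
wrist_force: [0.8, -0.3, -0.5]
width: 0.0852
```

```bash
python3 -m inch '[[[1,-0.08,-0.08,-0.2,0,0,0],[-1,0,0,0,0,0,0],[-1,0,0,0,0,0,0],[-1,0,0,0,0,0,0],[-1,0,0,0,0,0,0],[-1,0,0,0,0,0,0],[-1,0,0,0,0,0,0]]]'; python3 - <<'E'
from h import *
snap('wrist','wr15');s=ctrl.read_state(); print(s['position'],s['wrist_force'])
E
```

```text
clock: 22.35
position: [0.5779, 0.3302, 0.1867]
ee_rot: [180.0, 0.1, -174.9]
wrist_force: [-0.7, -0.4, 4.6]
width: 0.0525
[0.57789231 0.3301856  0.18677881] [-0.07201652  0.27836782  5.88196122]
```

View pics/wr15.png

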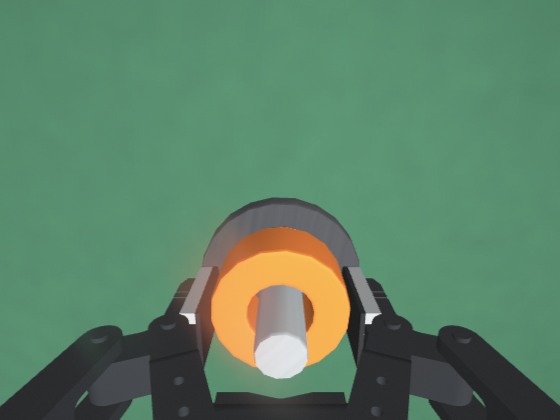

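```bash
python3 -m inch '[[[-1,0,0,0.5,0,0,0],[-1,0,0,1,0,0,0],[-1,0,0,1.2,0,0,0],[-1,0,0,1.2,0,0,0],[-1,0,0,1.2,0,0,0],[-1,0,0,1.2,0,0,0],[-1,0,0,2,0,0,0],[-1,0,0,4,0,0,0],[-1,0,0,5,0,0,0],[-1,0,0,0,0,0,0]]]'; python3 - <<'E'
from h import *
snap('wrist','wr16');s=ctrl.read_state(); print(s['position'],s['wrist_force'])
E
```

```text
clock: 23.65
position: [0.5786, 0.3305, 0.3666]
ee_rot: [179.8, 0.6, -174.9]
wrist_force: [0.7, -0.2, 0.1]
width: 0.0525
[0.57799462 0.33020111 0.36318549] [-0.24885901 -0.82993741 -0.47653263]
```

View pics/wr16.png

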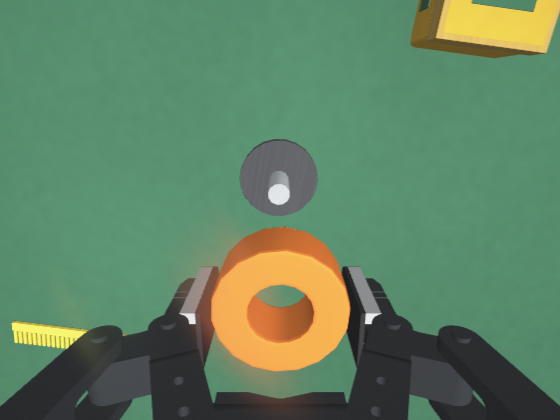

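```bash
python3 -m inch '[[[-1,-0.3,-2.4,0,0,0,0],[-1,-0.66,-4.83,0,0,0,0],[-1,-0.66,-4.83,0,0,0,0],[-1,-0.66,-4.83,0,0,0,0],[-1,-0.66,-4.83,0,0,0,0],[-1,-0.66,-4.83,0,0,0,0],[-1,-0.66,-4.83,0,0,0,0],[-1,-0.3,-2.4,0,0,0,0],[-1,0,0,-1.2,0,0,0],[-1,0,0,0,0,0,0],[-1,0,0,0,0,0,0]]]'; python3 - <<'E'
from h import *
snap('wrist','wr17');snap('side','side17');s=ctrl.read_state(); print(s['position'],s['ee_rot'],s['wrist_force'])
E
```

```text
clock: 25.08
position: [0.5316, -0.0072, 0.3458]
ee_rot: [180.0, -0.1, -174.8]
wrist_force: [0.4, 0.1, -1.5]
width: 0.0528
[ 0.53191404 -0.00710886  0.34665353] [ 1.79996260e+02 -9.21048085e-03 -1.74808323e+02] [-0.1161072   0.62769806 -0.20273685]
```

View pics/wr17.png

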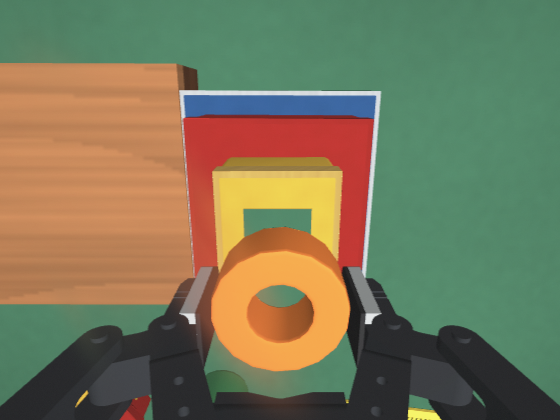

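View pics/side17.png

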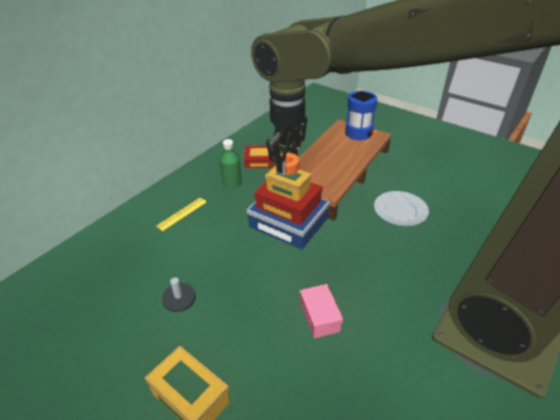

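```bash
python3 - wr17 <<'E'
exec(open('m11.py').read())
c=im.astype(int)
yel=(W[...,2]>.149)&(W[...,2]<.161)
for v in (180,190,200,215):
    k=np.where(yel[v,190:370])[0]+190; print(v,loc(k[0]-.5,v,.155),loc(k[-1]+.5,v,.155))
for u in (225,250,280,310,330):
    k=np.where(yel[130:260,u])[0]+130; print(u,k[0],loc(u,k[0]-.5,.155))
o=(c[...,0]>180)&(c[...,1]>90)&(c[...,1]<190)&(c[...,2]<90); o[:200]=0
P=W[o]; zt=np.nanpercentile(P[:,2],90); k=(P[:,2]>zt-.004)
Q=P[k]; cc,r=cv2.minEnclosingCircle((Q[:,:2]*1000).astype(np.float32)); d=np.array(cc)/1000-p[:2]; print('roll',zt,cc,r,d@tx*1000,d@ty*1000)
for e in (0,): print(np.round(p*1000,1))
E
```

```text
180 [ 42.  -31.1] [42.  27.8]
190 [ 37.3 -30.9] [37.3 27.6]
200 [ 32.6 -31.2] [32.5 27.8]
215 [ 25.3 -31.2] [25.2 27.7]
225 169 [ 47.3 -24.7]
250 169 [ 47.3 -13.5]
280 169 [47.2 -0.1]
310 169 [47.2 13.4]
330 169 [47.2 22.4]
roll 0.19720577901358463 (542.192138671875, -12.419492721557617) 53.146240234375 -9.755388642361844 -6.218889058099036
[531.9  -7.1 346.7]
```

```bash
python3 - wr17 <<'E'
exec(open('m11.py').read())
m=(W[...,2]>.190)&(W[...,2]<.204); m[:235]=0;m[375:]=0;m[:,:205]=0;m[:,356:]=0
n,l,st,ce=cv2.connectedComponentsWithStats(m.astype(np.uint8)); print(st,ce)
c=im.astype(int); o=(c[...,0]>150)&(c[...,1]>70)&(c[...,2]<120)
Q=W[m&o]; zt=np.median(Q[:,2]); print(zt,len(Q))
d=(Q[:,:2]-p[:2]); L=np.stack([d@tx,d@ty],1)*1000
print(np.percentile(L,[0,1,99,100],axis=0)); print(cv2.minEnclosingCircle(L.astype(np.float32)))
E
```

```text
[[     0      0    560    420 222700]
 [   205    242    151    129  12499]
 [   351    349      1      1      1]] [[279.49303996 204.03548271]
 [279.61828946 306.8524682 ]
 [351.         349.        ]]
0.19666122033716285 11602
[[-27.59305955 -28.296535  ]
 [-24.809453   -25.10744556]
 [ 25.72601665  24.61287234]
 [ 26.46915514  26.14926646]]
((0.64544677734375, -1.138096809387207), 29.19570541381836)
```

```bash
python3 -m inch '[[[-1,-0.07,-0.06,-0.4,0,0,0],[-1,-0.06,-0.06,-0.4,0,0,0],[-1,0,0,-0.4,0,0,0],[-1,0,0,-0.2,0,0,0],[-1,0,0,0,0,0,0]]]'; python3 -m inch '[[[-1,0,0,-0.1,0,0,0],[-1,0,0,0,0,0,0]]]';python3 -m inch '[[[-1,0,0,-0.1,0,0,0],[-1,0,0,0,0,0,0]]]'
python3 - <<'E'
from h import *
snap('wrist','wr18')
E
```

```text
clock: 25.8
position: [0.5305, -0.0091, 0.3324]
ee_rot: [180.0, -0.0, -174.9]
wrist_force: [-0.0, 0.5, -0.1]
width: 0.0526
clock: 26.05
position: [0.5306, -0.0091, 0.3318]
ee_rot: [-180.0, 0.0, -174.9]
wrist_force: [0.1, 0.4, 0.1]
width: 0.0525
clock: 26.3
position: [0.5305, -0.0091, 0.3307]
ee_rot: [180.0, -0.0, -174.9]
wrist_force: [0.3, -0.1, -0.2]
width: 0.0525
```

View pics/wr18.png

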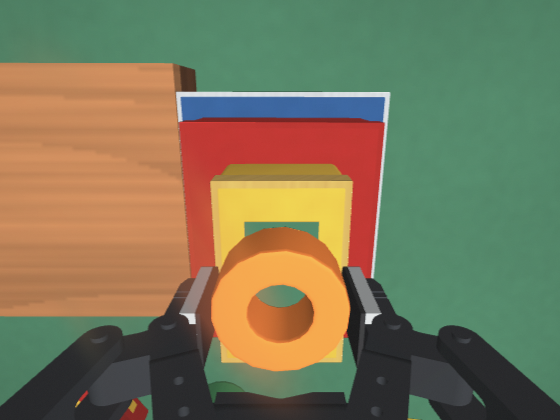

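```bash
python3 - wr18 <<'E'
exec(open('m11.py').read())
yel=(W[...,2]>.149)&(W[...,2]<.1605)
for v in (190,200,210,356):
    k=np.where(yel[v,190:370])[0]+190; print(v,loc(k[0]-.5,v,.155),loc(k[-1]+.5,v,.155))
for u in (226,240,325,335):
    k=np.where(yel[130:375,u])[0]+130; print(u,k[0],loc(u,k[0]-.5,.155),k[-1],loc(u,k[-1]+.5,.155))
m=(W[...,2]>.176)&(W[...,2]<.19); m[:235]=0;m[375:]=0;m[:,:205]=0;m[:,356:]=0
c=im.astype(int); o=(c[...,0]>150)&(c[...,1]>70)&(c[...,2]<120)
Q=W[m&o]; print(np.median(Q[:,2]),len(Q)); d=(Q[:,:2]-p[:2]); L=np.stack([d@tx,d@ty],1)*1000
print(np.percentile(L,[0,1,99,100],axis=0))
E
```

```text
190 [ 40.7 -29.3] [40.7 29.4]
200 [ 36.4 -29.1] [36.4 29.3]
210 [ 32. -29.] [32.  29.5]
356 [-42.3 -29. ] [-42.3  29.6]
226 179 [ 45.6 -22.3] 362 [-46.1 -26.5]
240 178 [ 46.  -16.5] 362 [-46.1 -19.7]
325 178 [46.  18.3] 362 [-46.1  21.8]
335 178 [46.  22.3] 362 [-46.1  26.7]
0.18148942908261032 11334
[[-28.07186421 -28.57970364]
 [-25.42226264 -25.16207974]
 [ 25.10721251  24.59260371]
 [ 25.95988243  26.21193436]]
```

```bash
python3 -m inch '[[[-1,0,0.03,-0.1,0,0,0],[-1,0,0,0,0,0,0]]]';python3 -m inch '[[[-1,0,0,-0.1,0,0,0],[-1,0,0,0,0,0,0]]]'
```

```text
clock: 26.6
position: [0.5306, -0.0088, 0.3298]
ee_rot: [-180.0, 0.0, -174.9]
wrist_force: [-0.1, -0.3, -0.7]
width: 0.0527
clock: 26.85
position: [0.5306, -0.0088, 0.3297]
ee_rot: [-180.0, 0.0, -174.9]
wrist_force: [-3.7, 0.2, 5.8]
width: 0.0526
```

Contact at 6 N. Next I open the jaws and retreat.

```bash
python3 -m inch '[[[1,0,0,0,0,0,0],[1,0,0,0,0,0,0],[1,0,0,0,0,0,0],[1,0,0,2,0,0,0],[1,0,0,5,0,0,0],[1,0,0,4,0,0,0],[1,0,0,0,0,0,0]]]'
python3 - <<'E'
from h import *
snap('wrist','wr19')
E
python3 -m inch '[[[1,-1,5.5,0,0,0,0],[1,-1,5.5,0,0,0,0],[1,-1,5.5,0,0,0,0],[1,-1,5.5,0,0,0,0],[1,-1,5.5,0,0,0,0],[1,0,0,0,0,0,0],[1,0,0,0,0,0,0]]]'
python3 - <<'E'
from h import *
snap('top','top19');snap('side','side19')
import sys; sys.argv=['','top19']
exec(open('m6.py').read())
m=(W[...,2]>.172)&(W[...,2]<.2); m[:170]=0;m[250:]=0;m[:,:240]=0;m[:,310:]=0
print('roll',cv2.minAreaRect((W[m][:,:2]*1000).astype(np.float32)),np.median(W[m][:,2]))
for nm,b in dict(y=(240,175,305,250,.142,.2,.155),r=(230,165,310,250,.095,.2,.11)).items():
  for e in edges('top19',*b): print(nm,e)
p,n=front(.06,.045,186,235);print('big',np.polyval(p,6.7),np.degrees(p[0]))
im,W=load('top19')
print('spindle foot',rect('top19',130,165,185,220,.006,.018),'was foot 578.7,330')
for v in (184,236):
    print([(u,round(W[v,u,1]*1000),round(W[v,u,2]*1000)) for u in range(298,309)])
E
```

```text
clock: 27.72
position: [0.5312, -0.0088, 0.4454]
ee_rot: [-179.9, 0.6, -174.9]
wrist_force: [-0.1, -0.0, -0.7]
width: 0.0856
clock: 28.65
position: [0.4804, 0.2661, 0.4377]
ee_rot: [-179.9, -0.1, -174.9]
wrist_force: [0.0, 0.5, -0.4]
width: 0.0853
roll ((532.324951171875, -8.151416778564453), (50.63180923461914, 50.0869140625), 1.2108758687973022) 0.18183946983076033
y (array([576.6,  -4. ]), -85.02, 20)
y (array([487.6, -11.9]), -84.14, 20)
y (array([529.3,  20.1]), 4.87, 32)
y (array([534.4, -36.3]), 5.56, 31)
r (array([595.6,  -2.5]), -85.14, 35)
r (array([467.3, -13.5]), -85.11, 36)
r (array([527.2,  43.6]), 5.31, 43)
r (array([536. , -59.4]), 4.8, 43)
big 136.35356242008956 -0.007925083197248134
spindle foot {'c': array([579.2, 329.7]), 'size': array([69.8, 70.2]), 'ang': 64.86, 'z': array([ 8.8, 12.7, 15.9]), 'n': 444, 'mean': array([578.2, 328.8])} was foot 578.7,330
[(298, -54, 107), (299, -60, 63), (300, -63, 59), (301, -66, 58), (302, -68, 63), (303, -71, 60), (304, -74, 63), (305, -76, 63), (306, -79, 61), (307, -82, 62), (308, -84, 67)]
[(298, -59, 63), (299, -62, 62), (300, -65, 61), (301, -67, 61), (302, -70, 63), (303, -72, 64), (304, -75, 59), (305, -78, 59), (306, -81, 62), (307, -83, 64), (308, -86, 63)]
```

View pics/wr19.png

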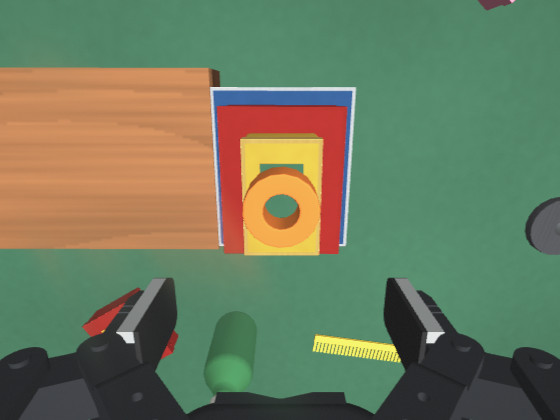

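View pics/side19.png

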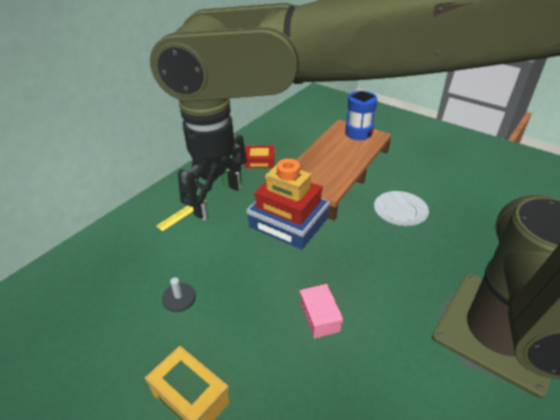

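View pics/top19.png

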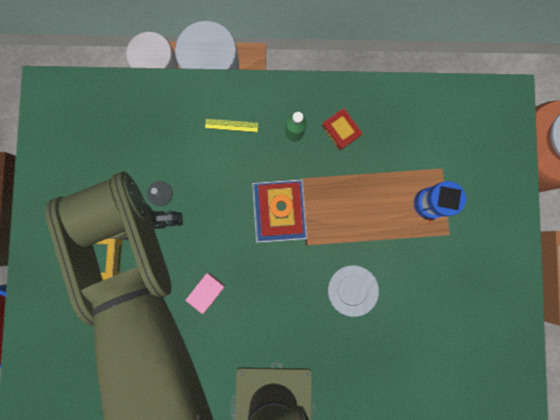

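```bash
python3 -c "
from cell import ctrl
print(ctrl.sign_off())"
```

```text
the job is handed in; nothing more can be done
None
```

The column is built in the order you asked, and I handed the job in at about 29 s of the 72 s allowed.

**What I did**
- I pushed the blue tin against the shelf's end, with about 30 N at contact.
- I slid the red tin off the shelf onto it, without lifting it.
- I set the yellow tin on the red one.
- I lifted the tape roll straight up off its spindle and laid it on the yellow tin.

**Last checks from the camera images**
- **Blue tin:** no gap shows at the shelf's end, and it lies parallel to it. Its outer edge has not moved since the push.
- **Red tin:** centred on the blue tin to within about 1 mm, and square to within about 0.3°.
- **Yellow tin:** centred on the red tin to within about 1 mm. Its edges read within about 1° of parallel, except for one short edge that is hard to measure.
- **Tape roll:** lying flat, within about 0.5 mm of the yellow tin's middle.
- **Spindle stand:** upright, and within about 1 mm of where it was.
- **Lantern, bottle, plate, comb and look-alikes:** they look unmoved in the final pictures. I did not re-measure them.

**Where checks disagreed:**
- The blue tin is flush but sits about 4–7 mm off the middle of the shelf's end, sideways. The task asked only for flush, so I left it.
- The wrist and top cameras differ by about 1–1.5 mm on absolute positions, so I relied on offsets measured within one picture.

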